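# Unlock the slide scanner's loading bay and push the slide tray home under its hood

### The arm

A 6-joint arm with a two-finger parallel gripper is mounted at the origin on the work surface. World frame = base frame: x ahead of the robot, y to its left, z up, the work surface at z = 0. Lengths are in m, angles in rad, forces in N, time in s.
With the tool pointing down it reaches from about 0.275 to 0.75 m from the base axis. Payload 10.2 kg.
Tool frame: the origin (TCP) lies at the very end of the fingers, on their centre line; the grasp point (between the pads) lies 19 mm behind it; z points along the fingers, y is the line along which they close (so a half turn about z gives the same grasp; the last joint's range is limited). The gripper opens to 85 mm and grips with 20 to 120 N. Pads are 22 mm wide; open, the fingers measure 114 mm over their backs; the gripper's body (76 mm by 85 mm) begins 54 mm behind the grasp point. The pads swing forward as they close: fully open they stand 13 mm farther back than shut.
Start: joints at [0.952, 0.313, 1.498, -0, 1.331, -0.223], TCP at [0.202, 0.484, 0.231] pointing down, gripper open.
Joint ranges: [-2.94, 2.94], [-0.97, 2.17], [0.19, 2.56], [-1.23, 4.37], [0.02, 3.11], [-2.88, 2.88]. Speed limits (rad/s): [2.39, 2.39, 3.01, 3.14, 3.14, 3.14].

### API

Orientations are given as a rotation vector (axis times angle).
In Python, from cell import * gives the robot as it stands.
- The arm moves only by the shell command python3 -m crank 'ROWS'. ROWS is a JSON object of lists of equal length, an entry for each row: "travel": the shift along the tool's x, y, z in mm, a list of three; "turn": the turn about the tool's z in rad; "hand": the opening, from -1 (shut) to 1 (fully open). In form: {"travel": [[tx, ty, tz], ...], "turn": [turn, ...], "hand": [hand, ...]}. A call has exactly 5 rows; each row is the pose to reach, as a shift and turn from the pose commanded when the call began, along the tool's axes at that moment; what a row does not reach only later rows make up. A row lasts 1/8 s, in which the tool goes at most 62.5 mm and 10.7 degrees, less where a joint would pass 70% of its speed; a pose out of reach is approached as far as the arm can. A call with a gripper value outside its range is refused whole. The fingers move at their own pace and stop on an object; the grip force is fixed at half the most. Time passes only in rows, so rows that repeat a pose let the fingers close, or fill a call up. It gives the time, the measured TCP pose, the force, the opening and the grip force at its end, in the units of the state.
- get_state(): the state, without advancing time (a new reading comes with each control period).
- get_image(name): name is "side" or "top"; returns a dict with "img" (420x560x3 uint8, red, green, blue), "camera_matrix" (3x3 intrinsics, pixels), "xyz" and "rotation" of the camera in the world. Camera axes: x right, y down, z forward; pixel columns grow to the right and rows downward; lengths in m; the calibration is good to about 2 mm. A picture is of the moment at which its call begins. There is no depth.
- sign_off(): hands the job in; it is judged then, once.
The state is a dict: "t": time; "joint_positions": joint angles; "qvel": joint speeds; "joint_torque": joint torques, N m; "ee_pos": TCP position; "eef_rot": TCP orientation; "wrist_force": force on the tool from outside, world axes, zero at the start; "moment": the same for the moment, N m; "grip_width": finger opening in m; "gripper_force": force on a finger pad.
Only numpy, scipy, OpenCV 4.12 (cv2) and the standard library are available. Lean on these libraries where they do the work, as an engineer would, in place of code of your own. Each camera call takes 0.05 s, during which the arm holds its last target. There are 200 camera calls.

### The job

Load the slide scanner: draw the steel locking pin up out of the bore in the bay's roof and park it upright in the side notch of the roof, pushed in to the notch's blind end, with its collar resting on the roof. Then slide the slide tray lengthways through the bay's mouth and push it gently, without ramming it, fully home against the stop hidden deep under the roof (its depth differs from day to day, so feel for it). Leave the box and the two bottles where they are.

Things in the scene. Friction and masses are not known exactly. Their poses are not given: they have to be found in the camera images.
- bay: Low white/grey metal loading bay fixed to the bench. Origin on the bench under the middle of the tunnel mouth (roof's front edge), +x into the tunnel. Base plate 10 mm thick, 92 wide, x -95 (open apron, no rails) to 220. Tunnel 68 mm wide, walls 12 thick, mouth slightly flared; floor z 10; roof underside z 46, top z 52, x 0 to 140. A block 75 mm high stands behind x 140.
- stop: Adjustable stop plate fixed inside the tunnel, hidden under the roof, set to another depth each time: bay x 116 to 123 mm. Origin at the foot of the middle of the face that the tray meets, on the tunnel floor; axes as the bay. The home tray's rear end is then 6 to 13 mm inside the roof's front edge: upright fingers cannot push it that far, tilted fingertips reach in under the edge.
- bay_bore (a point): Centre of the 13 mm bore on the roof's top face (bay x 30, y 0, z 52 mm); a like hole lies under it in the base plate. The pin starts here, crosses the tunnel and blocks it.
- bay_notch (a point): The parked pin's place in the side notch, on the roof's top face (bay x 60, y 62.5, z 52 mm). The notch is cut in a 6 mm thick flange on the roof's +y side: 13 mm wide in x, open to +y at y 79, blind end at y 58. Below it is free space down to the bench.
- pin: Plain steel locking pin, upright. Origin on its axis at the underside of its collar, +z up. Shaft 9 mm diameter reaching 46 mm below the origin, collar 22 mm diameter and 4 mm thick above the origin, then a round grip 14 mm in diameter from 4 to 34 mm above the origin. About 70 g.
- tray: Flat aluminium slide tray with two microscope slides lying in it: 110 mm long (its x), 64 mm wide (its y), 20 mm high, with upright plain sides. Origin at the centre of its underside. Symmetrical: either end may go first. About 220 g.
- slide_box: Bystander: closed cardboard slide box, 92 x 72 x 32 mm, origin at the centre of its underside.
- stain_a: Bystander: amber stain bottle with a screw cap, 40 mm diameter, 85 mm high, origin at the centre of its underside.
- stain_b: Bystander: black stain bottle with a screw cap, 40 mm diameter, 85 mm high, origin at the centre of its underside.
Mind the look-alikes: they are no part of the job. Of the things like the tray, leave any that is red; of the rest the smaller one is meant.

How it is judged:
By the outcome, as a careful person would: the job done as asked, in the order asked, and still so for the second after the job is handed in, with the robot touching nothing.
It also fails if it takes over 70 s, if anything falls off the work surface, if the arm or the gripper's body presses on something with over 40 N, if the wrist force passes 120 N, or if a joint passes its speed limit or range.

## Working session

There is one attempt and no reset: what is moved stays moved. The work goes in short steps, Python scripts to look and compute and a shell command to move; the robot and the scene stay as the last step left them, time stands still between calls to the robot, and variables do not carry over. Pictures are saved under pics/ and viewed, at most 10 in all, crops included, and the job is handed in when it is done.

```bash
mkdir -p pics; ls; python3 - <<'E'
from cell import *
import cv2,numpy as np
s=get_state();print({k:np.round(v,3).tolist() for k,v in s.items()})
for n in("side","top"):
    d=get_image(n);cv2.imwrite(f"pics/{n}0.png",d["img"][:,:,::-1])
    print(n,d["camera_matrix"],d["xyz"],d["rotation"])
E
```

```text
pics
{'t': 0.0, 'joint_positions': [0.952, 0.313, 1.498, 0.0, 1.331, -0.223], 'qvel': [0.0, 0.001, -0.001, 0.002, -0.0, 0.001], 'joint_torque': [-0.0, -41.228, -25.974, -0.0, 0.004, 0.0], 'ee_pos': [0.202, 0.484, 0.231], 'eef_rot': [-0.618, -3.08, 0.002], 'wrist_force': [0.265, -0.819, -0.147], 'moment': [-0.002, 0.013, 0.024], 'gripper_force': 0.0, 'grip_width': 0.086}
side [[414.931054     0.         273.57542773]
 [  0.         414.931054   202.80966096]
 [  0.           0.           1.        ]] [ 0.55607353 -0.69769176  0.87037991] [-2.43636888  0.09346637 -0.02838818]
top [[405.69848146   0.         276.3775398 ]
 [  0.         405.69848146 208.93229752]
 [  0.           0.           1.        ]] [ 0.46304713 -0.03074409  1.19084907] [-2.10673128  2.15532621 -0.13136382]
```

View pics/top0.png

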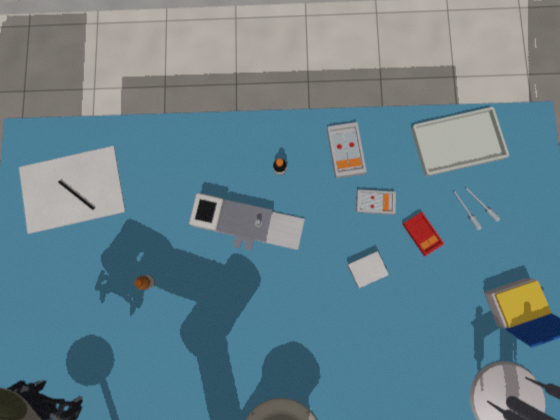

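View pics/side0.png

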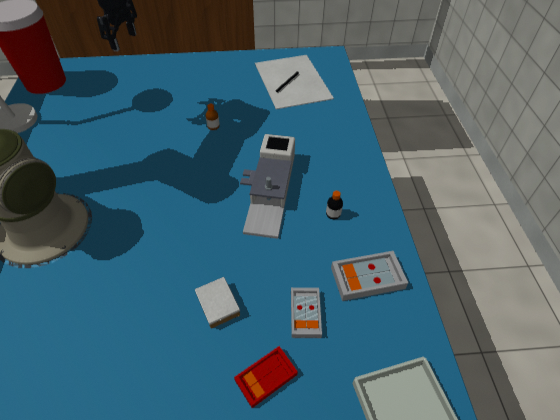

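```bash
cat > h.py <<'E'
import cv2,numpy as np,json
from scipy.optimize import least_squares
from scipy.spatial.transform import Rotation as R
from cell import *
def cam(n):
    d=get_image(n); d["R"]=R.from_rotvec(d["rotation"]).as_matrix(); return d
def proj(d,P):
    q=(np.atleast_2d(P)-d["xyz"])@d["R"]; p=q@np.array(d["camera_matrix"]).T; return p[:,:2]/p[:,2:]
def tri(ds,uvs):
    f=lambda X:np.concatenate([proj(d,X)[0]-uv for d,uv in zip(ds,uvs)])
    r=least_squares(f,[.5,0,.03]); return r.x,r.fun
def crop(im,x0,x1,y0,y1,s): return cv2.resize(im[y0:y1,x0:x1],None,fx=s,fy=s,interpolation=cv2.INTER_CUBIC)
E
python3 - <<'E'
from h import *
t=cam("top");s=cam("side")
M=np.zeros((600,800,3),np.uint8)
def put(c,x,y): M[y:y+c.shape[0],x:x+c.shape[1]]=c
put(crop(t["img"],185,310,185,255,4),0,0)
put(crop(t["img"],350,402,180,222,5),0,290)
put(crop(s["img"],285,330,282,342,5),270,290)
put(crop(s["img"],238,298,130,240,5),500,0)
cv2.imwrite("pics/m1.png",M[:,:,::-1])
E
```

```text
(no output)
```

View pics/m1.png

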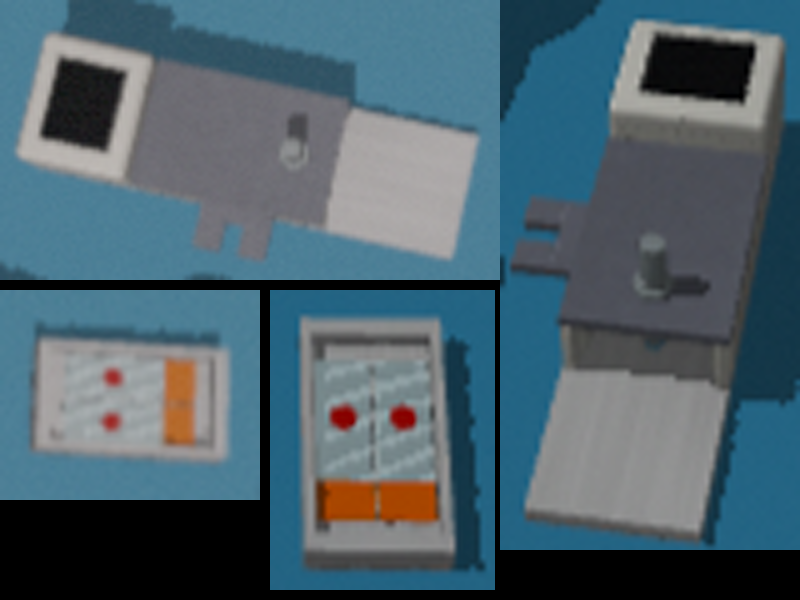

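```bash
cat > fit0.py <<'E'
from h import *
t=cam("top");s=cam("side")
o=lambda L,x0,y0,sc,ox=0,oy=0:np.array([[x0+(u-ox+.5)/sc-.5,y0+(v-oy+.5)/sc-.5] for u,v in L])
B=np.array([[-95,-46,10],[-95,46,10],[0,-46,52],[0,46,52],[220,-46,75],[220,46,75],[140,-46,75],[140,46,75]])/1e3
tb=o([(478,132),(453,260),(352,103),(327,230),(47,35),(18,157),(152,57),(125,180)],185,185,4)
sb=o([(701,533),(527,513),(732,340),(560,321),(783,38),(638,20),(760,128),(612,112)],238,130,5,500,0)
# free per-point heights
for i in range(8):
    X,r=tri([t,s],[tb[i],sb[i]]);print(np.round(B[i]*1e3),np.round(X*1e3,1),np.round(r,1))
def pose(p,B): return B@R.from_euler('z',p[3]).as_matrix().T+p[:3]
def fit(B,a,b,p0):
    f=lambda p:np.r_[(proj(t,pose(p,B))-a).ravel(),(proj(s,pose(p,B))-b).ravel()]
    r=least_squares(f,p0,loss='soft_l1'); print(np.round(r.x,4),np.round(np.degrees(r.x[3]),2),'rms px',np.sqrt(np.mean(r.fun**2))); return r.x
pb=fit(B,tb,sb,[.5,0,0,1.4])
print('bore',pose(pb,np.array([[.03,0,.052]])),'notch',pose(pb,np.array([[.06,.0625,.052]])))
T=np.array([[55,-32,20],[55,32,20],[-55,32,20],[-55,-32,20]])/1e3
# tray x along +y world: +x end left in top image; its +y -> -x world (bottom)
tt=o([(37,340),(33,449),(229,459),(226,349)],350,180,5,0,290)
# side: world +y is up in image, -x is left
st=o([(440,318),(303,318),(303,553),(453,553)],285,282,5,270,290)
for i in range(4):
    X,r=tri([t,s],[tt[i],st[i]]);print(np.round(X*1e3,1),np.round(r,1))
fit(T,tt,st,[.5,-.3,0,1.5])
for nm,a,b in (("grip top",(297,140),(654,240)),("collar",(293,152),(653,285))):
    X,r=tri([t,s],[o([a],185,185,4)[0],o([b],238,130,5,500,0)[0]]);print(nm,np.round(X*1e3,1),np.round(r,1))
E
python3 fit0.py; python3 -c "
from h import *
s=get_state();print(R.from_rotvec(s['eef_rot']).as_matrix().round(3), s['ee_pos'])"
```

```text
[-95. -46.  10.] [611.3 -81.8  11. ] [ 0.1  0.8  0.7 -0.1]
[-95.  46.  10.] [521.3 -60.8   8.4] [-0.  -0.1 -0.1  0. ]
[  0. -46.  52.] [632.2   8.7  54. ] [-0.  -0.4 -0.3  0.1]
[ 0. 46. 52.] [542.9  28.   55.2] [-0.1 -0.5 -0.4  0.1]
[220. -46.  75.] [682.1 222.2  73. ] [ 0.  0.  0. -0.]
[220.  46.  75.] [597.2 241.2  75.8] [-0.1 -0.5 -0.5  0.1]
[140. -46.  75.] [662.7 147.7  73.2] [ 0.   0.6  0.6 -0.1]
[140.  46.  75.] [578.8 166.8  73.2] [-0.  -0.2 -0.2  0. ]
[ 5.881e-01  2.010e-02 -9.000e-04  1.335e+00] 76.49 rms px 0.690230989036263
bore [[0.59509999 0.04922489 0.05114843]] notch [[0.54133926 0.09299742 0.05114843]]
[ 690.9 -238.3   19.1] [ 0.   0.2  0.2 -0. ]
[ 627.8 -232.9   18. ] [-0.  -0.1 -0.1  0. ]
[ 617.1 -344.9   20.5] [ 0.1  0.5  0.3 -0.1]
[ 681.4 -348.3   17. ] [ 0.1  0.8  0.6 -0.1]
[ 6.5430e-01 -2.9110e-01 -1.3000e-03  1.4845e+00] 85.06 rms px 0.41751302845737726
grip top [597.7  45.   95.4] [ 0.1  1.   1.  -0.2]
collar [595.8  50.9  54.4] [ 0.1  0.5  0.5 -0.1]
[[-0.923  0.386 -0.   ]
 [ 0.386  0.923 -0.   ]
 [ 0.    -0.    -1.   ]] [0.20237908 0.48434563 0.23111157]
```

Candidates for the tray, in the top view: a grey tray at (347,150), about 52 px long and so too large; a grey tray at (376,201), about 38 px or 110 mm; a red tray at (423,233), excluded; and an empty white dish at (460,140). I choose (376,201), and the close crop confirms it: grey rim, measured 112 x 64 mm, rim height about 19 mm. The pin grip is at about (259,221). The bay and pin heights agree with the text.

```bash
cat >> h.py <<'E'
def go(x,y,z,yaw=None):
    s=get_state();M=R.from_rotvec(s["eef_rot"]).as_matrix()
    tr=M.T@(np.array([x,y,z])-np.array(s["ee_pos"])*1e3)
    cur=np.degrees(np.arctan2(M[1,1],M[0,1]))
    print("travel",tr.round(1),"cur yaw",cur.round(2),"turn",None if yaw is None else np.radians((cur-yaw+90)%180-90).round(4))
A=np.radians(76.5);BO=np.array([588.1,20.1])
def bay(x,y): return BO+np.array([[np.cos(A),-np.sin(A)],[np.sin(A),np.cos(A)]])@[x,y]
def inbay():
    s=get_state();p=np.array(s["ee_pos"])*1e3;M=R.from_rotvec(s["eef_rot"]).as_matrix();F=s["wrist_force"];c,q=np.cos(A),np.sin(A);W=np.array([[c,q],[-q,c]])
    print("t",round(s["t"],2),"bay",(W@(p[:2]-BO)).round(1),"z",p[2].round(1),"F bay",(W@F[:2]).round(1),np.round(F[2],1),"yaw",np.degrees(np.arctan2(M[1,1],M[0,1])).round(2),"w",np.round(s["grip_width"]*1e3,1),"gf",np.round(s["gripper_force"],1))
E
python3 -c "
from h import *
go(*bay(30,0),125,76.5);inbay()"
```

```text
travel [-530.1 -250.   106.2] cur yaw 67.32 turn -0.1602
t 0.3 bay [361.4 483.4] z 231.1 F bay [0.2 0.1] -0.2 yaw 67.32 w 85.2 gf 0.0
```

```bash
python3 -m crank '{"travel":[[-50,-23,0],[-105,-50,0],[-160,-75,0],[-212,-100,10],[-265,-125,20]],"turn":[-0.03,-0.06,-0.1,-0.13,-0.16],"hand":[1,1,1,1,1]}'; python3 -c "
from h import *
go(*bay(30,0),125,76.5);inbay()"
```

```text
t: 0.92
ee_pos: [0.3998, 0.2654, 0.2112]
eef_rot: [0.368, 3.119, 0.001]
wrist_force: [0.3, -0.5, 0.6]
grip_width: 0.0856
gripper_force: 0.0
travel [-240.2 -164.7   86.3] cur yaw 76.55 turn 0.0008
t 0.93 bay [194.5 240.3] z 211.2 F bay [-0.4 -0.4] 0.6 yaw 76.55 w 85.6 gf 0.0
```

```bash
python3 -m crank '{"travel":[[-48,-33,10],[-96,-66,20],[-144,-99,40],[-192,-132,60],[-240,-165,86]],"turn":[0,0,0,0,0],"hand":[1,1,1,1,1]}'; python3 -c "
from h import *
go(*bay(30,0),62,76.5);inbay()
t=cam('top');s=cam('side')
M=np.hstack([crop(t['img'],215,300,180,280,4),crop(s['img'],230,310,120,220,4)])
cv2.imwrite('pics/a1.png',M[:,:,::-1])"
```

```text
t: 1.55
ee_pos: [0.5941, 0.0496, 0.1254]
eef_rot: [0.37, 3.119, 0.0]
wrist_force: [-0.0, 0.4, 0.2]
grip_width: 0.0853
gripper_force: 0.0
travel [-1.  -0.1 63.4] cur yaw 76.47 turn -0.0005
t 1.55 bay [30.1  1.1] z 125.4 F bay [0.4 0.1] 0.2 yaw 76.47 w 85.3 gf 0.0
```

View pics/a1.png

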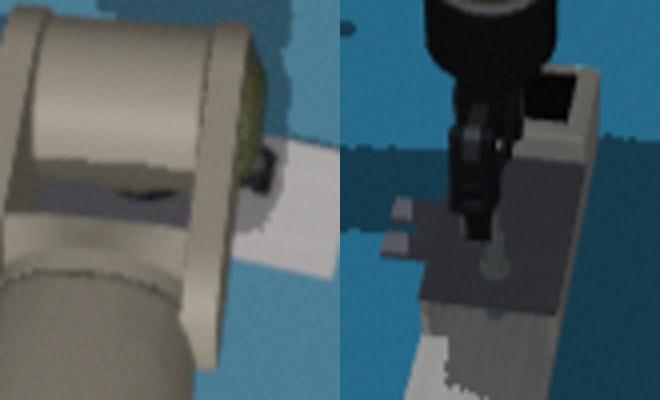

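The top view is blocked by the arm. The side view shows the fingers (panel 478,235) above and around the pin, whose collar is at (493,267). That fits, so I descend.

```bash
python3 -m crank '{"travel":[[-1,0,30],[-1,0,50],[-1,0,60],[-1,0,64],[-1,0,64]],"turn":[0,0,0,0,0],"hand":[1,1,1,1,1]}';python3 -m crank '{"travel":[[0,0,0],[0,0,0],[0,0,0],[0,0,0],[0,0,0]],"turn":[0,0,0,0,0],"hand":[-1,-1,-1,-1,-1]}'; python3 -c "
from h import *
inbay()"
```

```text
t: 2.28
ee_pos: [0.594, 0.0512, 0.0624]
eef_rot: [0.369, 3.119, 0.0]
wrist_force: [0.4, -0.3, -0.2]
grip_width: 0.0854
gripper_force: 0.0
t: 2.9
ee_pos: [0.5938, 0.051, 0.062]
eef_rot: [0.369, 3.12, -0.0]
wrist_force: [-0.3, 0.7, 2.0]
grip_width: 0.0119
gripper_force: 58.4
t 2.9 bay [31.4  1.6] z 62.0 F bay [0.6 0.5] 2.0 yaw 76.49 w 11.9 gf 58.4
```

```bash
python3 -m crank '{"travel":[[0,0,-6],[0,0,-20],[0,0,-40],[0,0,-60],[0,0,-60]],"turn":[0,0,0,0,0],"hand":[-1,-1,-1,-1,-1]}'; python3 -c "
from h import *
for i in range(3): inbay()
go(*bay(60,71),122,76.5)
s=cam('side');cv2.imwrite('pics/a2.png',crop(s['img'],220,310,110,240,4.5)[:,:,::-1]);inbay()"
```

```text
t: 3.52
ee_pos: [0.5946, 0.051, 0.1239]
eef_rot: [0.369, 3.116, 0.0]
wrist_force: [0.2, -0.2, -1.7]
grip_width: 0.0119
gripper_force: 58.4
t 3.52 bay [31.5  0.9] z 123.9 F bay [-0.1 -0.2] -1.7 yaw 76.49 w 11.9 gf 58.4
t 3.52 bay [31.5  0.9] z 123.9 F bay [-0.1 -0.2] -1.7 yaw 76.49 w 11.9 gf 58.4
t 3.52 bay [31.5  0.9] z 123.9 F bay [-0.1 -0.2] -1.7 yaw 76.49 w 11.9 gf 58.4
travel [70.1 28.5  1.6] cur yaw 76.49 turn -0.0001
t 3.58 bay [31.4  1.5] z 122.5 F bay [-0.3 -0.1] -0.4 yaw 76.49 w 11.8 gf 58.4
```

View pics/a2.png

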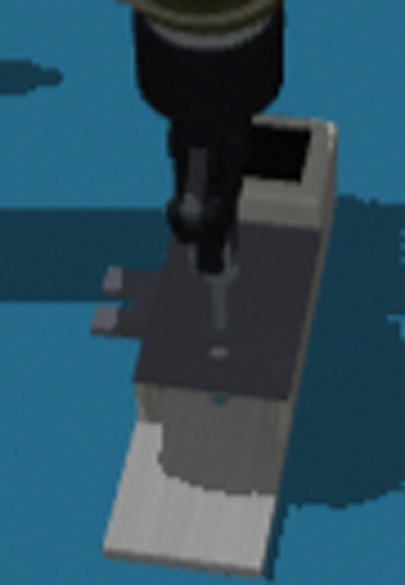

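Side view: the pin is held upright with its tip at panel (219,325). The empty bore is at (218,351) and the notch between the prongs is near (125,300). I check the alignment against the projections.

```bash
python3 -c "
from h import *
s=cam('side')
pan=lambda p:((p-[220,110]+.5)*4.5-.5).round(1)
P=lambda x,y,z:np.r_[bay(x,y),z]/1e3
for n,q in dict(bore=(30,0,52),tip_meas=(31.4,1.2,66),tip_cmd=(30,0,66),pr1=(53.5,79,52),pr2=(66.5,79,52),bl1=(53.5,58,52),bl2=(66.5,58,52),c0=(0,46,52),c1=(0,-46,52),ap=(-95,46,10)).items(): print(n,pan(proj(s,P(*q)))) 
M=crop(s['img'],235,285,160,190,12);cv2.imwrite('pics/a3.png',M[:,:,::-1])
print(proj(s,P(30,0,52)),proj(s,P(53.5,79,52)),proj(s,P(66.5,79,52)))
for i in range(4): inbay(); s=cam('side')
"
```

```text
bore [[219.9 350.9]]
tip_meas [[217.9 332.8]]
tip_cmd [[219.5 334.8]]
pr1 [[ 97.8 307.5]]
pr2 [[102.3 292.3]]
bl1 [[131.8 311.4]]
bl2 [[136.  296.2]]
c0 [[133.9 379.2]]
c1 [[289.3 397.7]]
ap [[104.6 551.2]]
[[268.47047632 187.5794313 ]] [[241.35101326 177.9515518 ]] [[242.34205849 174.56759634]]
t 3.62 bay [31.4  1.9] z 121.6 F bay [-0.9  0.5] -1.5 yaw 76.49 w 11.9 gf 58.4
t 3.67 bay [31.4  2.1] z 121.2 F bay [-1.2 -0.2] -1.2 yaw 76.49 w 11.9 gf 58.4
t 3.73 bay [31.3  2.1] z 121.0 F bay [-0.2 -0.1] -0.5 yaw 76.49 w 11.7 gf 58.4
t 3.77 bay [31.3  2.1] z 121.0 F bay [ 0.1 -0.1] -0.7 yaw 76.49 w 11.8 gf 58.4
```

View pics/a3.png

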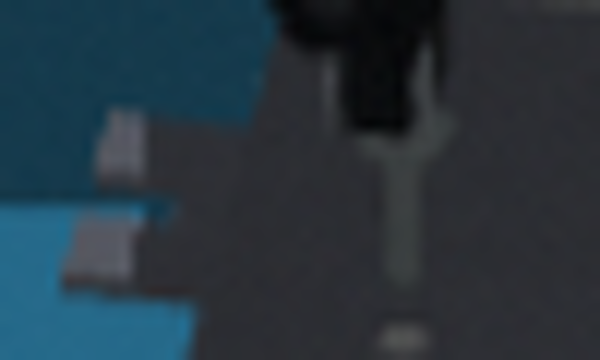

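```bash
python3 -m crank '{"travel":[[25,10,0],[50,20,0],[70,29.5,0],[70,29.5,0],[70,29.5,0]],"turn":[0,0,0,0,0],"hand":[-1,-1,-1,-1,-1]}'; python3 -c "
from h import *
inbay()
s=cam('side');inbay();M=crop(s['img'],225,285,140,190,12);cv2.imwrite('pics/a4.png',M[:,:,::-1])"
```

```text
t: 4.45
ee_pos: [0.5332, 0.0957, 0.1218]
eef_rot: [0.37, 3.119, -0.0]
wrist_force: [0.4, -0.4, -0.5]
grip_width: 0.0117
gripper_force: 58.5
t 4.45 bay [60.6 71. ] z 121.8 F bay [-0.3 -0.4] -0.5 yaw 76.48 w 11.7 gf 58.5
t 4.5 bay [60.5 71. ] z 121.7 F bay [0.3 0.7] -0.9 yaw 76.46 w 12.1 gf 58.5
```

View pics/a4.png

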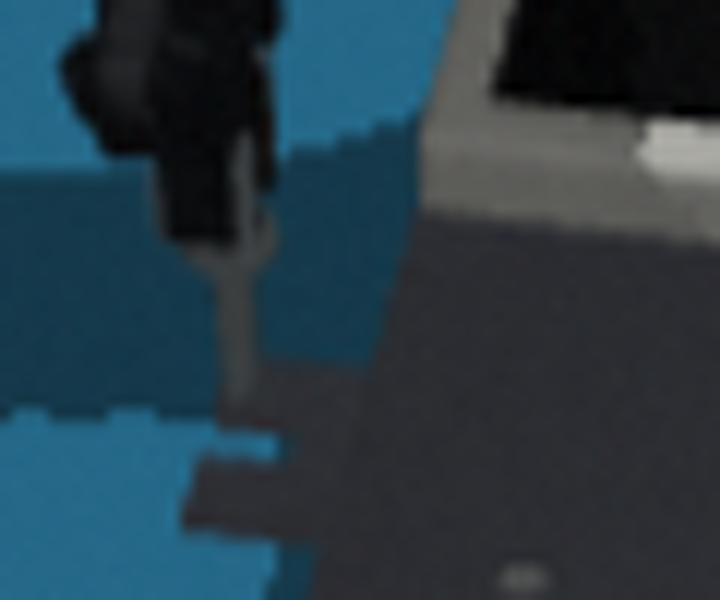

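Tip at panel (237,400); the slot centre for y = 70 is (237,443). The expected parallax at 14 mm height is 43 px, so they are aligned. I lower the pin.

```bash
python3 -m crank '{"travel":[[0,0,8],[0,0,14],[0,0,20],[0,0,24],[0,0,24]],"turn":[0,0,0,0,0],"hand":[-1,-1,-1,-1,-1]}'; python3 -c "
from h import *
inbay()"
```

```text
t: 5.12
ee_pos: [0.5325, 0.0961, 0.0975]
eef_rot: [-0.37, -3.119, 0.0]
wrist_force: [0.0, -0.6, -0.3]
grip_width: 0.012
gripper_force: 58.5
t 5.12 bay [60.9 71.8] z 97.5 F bay [-0.6 -0.1] -0.3 yaw 76.49 w 12.0 gf 58.5
```

```bash
python3 -m crank '{"travel":[[0,0,10],[0,0,20],[0,0,28],[0,0,32],[0,0,32]],"turn":[0,0,0,0,0],"hand":[-1,-1,-1,-1,-1]}'; python3 -m crank '{"travel":[[-2,0,0],[-4,0,0],[-5.5,0,0],[-7,0,0],[-7,0,0]],"turn":[0,0,0,0,0],"hand":[-1,-1,-1,-1,-1]}';python3 -c "
from h import *
inbay()"
```

```text
t: 5.75
ee_pos: [0.5325, 0.0961, 0.0656]
eef_rot: [-0.369, -3.119, 0.0]
wrist_force: [-0.1, -0.3, -0.3]
grip_width: 0.0118
gripper_force: 58.5
t: 6.38
ee_pos: [0.5395, 0.0944, 0.0658]
eef_rot: [0.37, 3.12, 0.0]
wrist_force: [0.1, -0.1, -0.9]
grip_width: 0.0118
gripper_force: 58.5
t 6.38 bay [60.9 64.6] z 65.8 F bay [-0.1 -0.1] -0.9 yaw 76.49 w 11.8 gf 58.5
```

```bash
python3 -m crank '{"travel":[[-1,0,0],[-1.5,0,0],[-2,0,0],[-2.5,0,0],[-2.5,0,0]],"turn":[0,0,0,0,0],"hand":[-1,-1,-1,-1,-1]}';python3 -c "
from h import *
inbay()"
```

```text
t: 7.0
ee_pos: [0.5409, 0.0941, 0.0656]
eef_rot: [-0.369, -3.117, -0.0]
wrist_force: [-6.7, 0.4, 3.0]
grip_width: 0.0116
gripper_force: 58.8
t 7.0 bay [60.9 63.2] z 65.6 F bay [-1.2  6.6] 3.0 yaw 76.49 w 11.6 gf 58.8
```

Contact with the blind end, 6.6 N. I lower the pin onto its collar and release it.

```bash
python3 -m crank '{"travel":[[0,0,1],[0,0,2],[0,0,3],[0,0,4],[0,0,4]],"turn":[0,0,0,0,0],"hand":[-1,-1,-1,-1,-1]}';python3 -c "
from h import *
inbay()"
```

```text
t: 7.62
ee_pos: [0.5408, 0.0942, 0.062]
eef_rot: [-0.369, -3.117, -0.0]
wrist_force: [-8.1, 1.4, 7.5]
grip_width: 0.012
gripper_force: 59.4
t 7.62 bay [61.  63.2] z 62.0 F bay [-0.5  8.2] 7.5 yaw 76.5 w 12.0 gf 59.4
```

```bash
python3 -m crank '{"travel":[[0,0,0],[0,0,0],[0,0,0],[0,0,0],[0,0,0]],"turn":[0,0,0,0,0],"hand":[-0.3,0,0.4,1,1]}';python3 -m crank '{"travel":[[0,0,-20],[0,0,-45],[0,-30,-70],[0,-80,-80],[0,-130,-80]],"turn":[0,0,0,0,0],"hand":[1,1,1,1,1]}';python3 -c "
from h import *
inbay()
go(654.3,-291.1,140,85.06)
s=cam('side');cv2.imwrite('pics/a5.png',crop(s['img'],225,305,120,200,7)[:,:,::-1])"
```

```text
t: 8.25
ee_pos: [0.5419, 0.0938, 0.0618]
eef_rot: [0.37, 3.12, -0.0]
wrist_force: [0.1, -0.6, -0.4]
grip_width: 0.0855
gripper_force: 0.0
t: 8.88
ee_pos: [0.5114, -0.0338, 0.1428]
eef_rot: [0.368, 3.118, -0.001]
wrist_force: [0.3, -0.6, -0.7]
grip_width: 0.0853
gripper_force: 0.0
t 8.88 bay [-70.3  62. ] z 142.8 F bay [-0.5 -0.5] -0.7 yaw 76.53 w 85.3 gf 0.0
travel [-198.9 -216.9    3.2] cur yaw 76.53 turn -0.1488
```

View pics/a5.png

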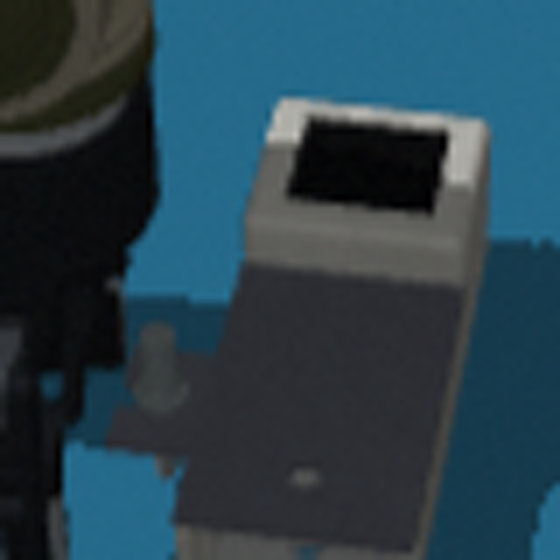

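The pin stands upright in the notch: collar at (158,393), shaft showing below the flange at (165,465), bore empty at (305,478). Next is the tray, gripped across its width 25 mm behind its centre.

```bash
python3 -c "
from h import *
go(652.2,-316,120,-4.94)
print(get_state()['joint_positions'])"
```

```text
travel [-203.4 -236.1   22.9] cur yaw 76.34 turn 1.4186
[-0.30346326  0.37314483  1.66069752 -0.00218185  1.10662924 -1.63489538]
```

```bash
python3 -m crank '{"travel":[[-30,-35,0],[-60,-70,0],[-90,-105,0],[-120,-140,5],[-145,-170,10]],"turn":[0.18,0.36,0.54,0.72,0.9],"hand":[1,1,1,1,1]}'; python3 -c "
from h import *
go(652.2,-316,100,-4.94)"
```

```text
t: 9.55
ee_pos: [0.6132, -0.2333, 0.1315]
eef_rot: [1.698, 2.643, -0.0]
wrist_force: [0.7, 0.7, 1.1]
grip_width: 0.0854
gripper_force: 0.0
travel [-91.4   1.1  31.5] cur yaw 24.56 turn 0.5148
```

```bash
python3 -m crank '{"travel":[[-30,0,0],[-60,1,5],[-91,1,10],[-91,1,20],[-91,1,40]],"turn":[0.18,0.36,0.515,0.515,0.515],"hand":[1,1,1,1,1]}'; python3 -c "
from h import *
go(652.2,-316,30,-4.94)"
```

```text
t: 10.18
ee_pos: [0.6521, -0.3135, 0.0916]
eef_rot: [2.306, 2.133, 0.001]
wrist_force: [0.0, 0.7, -1.4]
grip_width: 0.0855
gripper_force: 0.0
travel [-2.5  0.3 61.6] cur yaw -4.48 turn 0.0081
```

```bash
python3 -m crank '{"travel":[[-2,0,40],[-2,0,65],[-2,0,80],[-2,0,90],[-2,0,90]],"turn":[0.008,0.008,0.008,0.008,0.008],"hand":[1,1,1,1,1]}'; python3 -m crank '{"travel":[[0,0,0],[0,0,0],[0,0,0],[0,0,0],[0,0,0]],"turn":[0,0,0,0,0],"hand":[-1,-1,-1,-1,-1]}';python3 -c "
from h import *
inbay();go(652.2,-316,0,-4.94)"
```

```text
t: 10.8
ee_pos: [0.6518, -0.3156, 0.0017]
eef_rot: [-2.316, -2.122, 0.0]
wrist_force: [-0.7, 0.3, 0.1]
grip_width: 0.0855
gripper_force: 0.0
t: 11.42
ee_pos: [0.6525, -0.3163, 0.0034]
eef_rot: [2.315, 2.12, 0.001]
wrist_force: [0.6, 0.2, 6.0]
grip_width: 0.0623
gripper_force: 67.6
t 11.43 bay [-312.1 -141.1] z 3.4 F bay [ 0.3 -0.6] 6.0 yaw -5.04 w 62.3 gf 67.6
travel [ 0.3 -0.3  3.4] cur yaw -5.04 turn -0.0018
```

```bash
python3 -m crank '{"travel":[[0,0,-10],[0,0,-30],[0,0,-50],[0,0,-50],[0,0,-50]],"turn":[0,0,0,0,0],"hand":[-1,-1,-1,-1,-1]}';python3 -c "
from h import *
inbay();go(*bay(-112,0),53,-13.5)"
```

```text
t: 12.05
ee_pos: [0.6516, -0.3156, 0.0514]
eef_rot: [-2.316, -2.121, 0.0]
wrist_force: [-0.2, -0.0, -2.1]
grip_width: 0.0625
gripper_force: 66.8
t 12.05 bay [-311.6 -140.1] z 51.4 F bay [-0.1  0.2] -2.1 yaw -5.04 w 62.5 gf 66.8
travel [ 218.1 -109.2   -1.4] cur yaw -5.04 turn 0.1476
```

```bash
python3 -m crank '{"travel":[[45,-25,0],[95,-50,0],[145,-75,0],[190,-98,0],[218,-109,0]],"turn":[0.03,0.06,0.09,0.12,0.148],"hand":[-1,-1,-1,-1,-1]}';python3 -c "
from h import *
inbay();go(*bay(-112,0),16,-13.5)
t=cam('top');s=cam('side');inbay()
M=np.zeros((600,800,3),np.uint8);a=crop(t['img'],200,330,170,280,3);b=crop(s['img'],215,305,130,270,4)
M[:a.shape[0],:a.shape[1]]=a;M[:b.shape[0],400:400+b.shape[1]]=b
cv2.imwrite('pics/b1.png',M[:,:,::-1])"
```

```text
t: 12.68
ee_pos: [0.5609, -0.0868, 0.0512]
eef_rot: [-2.466, -1.944, 0.002]
wrist_force: [0.5, -0.9, -2.7]
grip_width: 0.0624
gripper_force: 66.9
t 12.68 bay [-110.3    1.5] z 51.2 F bay [-0.7 -0.7] -2.7 yaw -13.51 w 62.4 gf 66.9
travel [-1.7  1.6 35.2] cur yaw -13.51 turn -0.0002
t 12.78 bay [-109.7    1.4] z 51.2 F bay [-0.9 -0.1] -1.9 yaw -13.38 w 62.5 gf 66.9
```

View pics/b1.png

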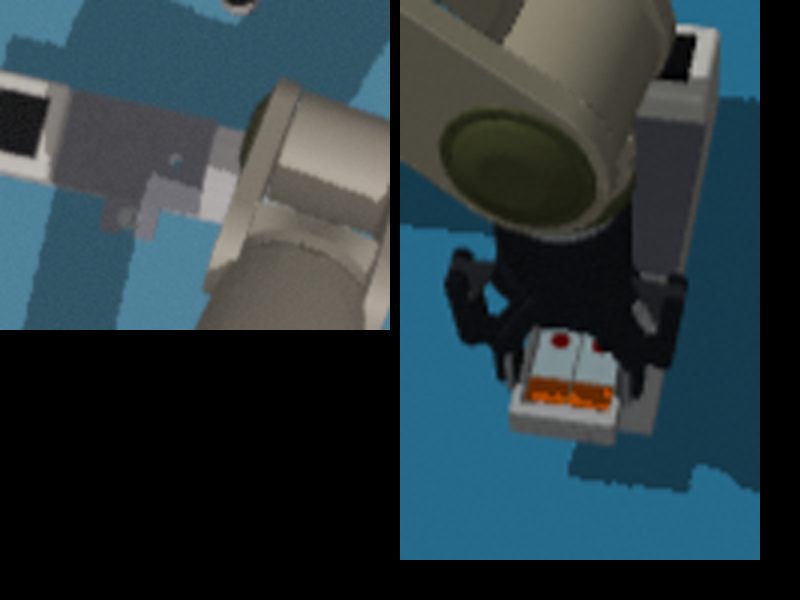

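Pin parked in the top view at panel (126,217); tray level in the grip at the mouth in the side view (560,390). I lower it to just above the plate, then advance.

```bash
python3 -m crank '{"travel":[[0,1.4,15],[0,1.4,28],[0,1.4,36],[0,1.4,36],[0,1.4,36]],"turn":[0,0,0,0,0],"hand":[-1,-1,-1,-1,-1]}';python3 -c "
from h import *
inbay()"; python3 -m crank '{"travel":[[8,0,0],[16,0,0],[24,0,0],[32,0,0],[40,0,0]],"turn":[0,0,0,0,0],"hand":[-1,-1,-1,-1,-1]}';python3 -c "
from h import *
inbay()"
```

```text
t: 13.4
ee_pos: [0.5639, -0.0896, 0.016]
eef_rot: [2.467, 1.944, 0.0]
wrist_force: [-0.1, 0.5, -2.6]
grip_width: 0.0623
gripper_force: 66.9
t 13.4 bay [-112.3   -2.1] z 16.0 F bay [0.5 0.2] -2.6 yaw -13.53 w 62.3 gf 66.9
t: 14.02
ee_pos: [0.5732, -0.0499, 0.0158]
eef_rot: [2.467, 1.945, -0.0]
wrist_force: [0.1, -0.7, -0.7]
grip_width: 0.0625
gripper_force: 66.9
t 14.03 bay [-71.5  -1.9] z 15.8 F bay [-0.6 -0.2] -0.7 yaw -13.51 w 62.5 gf 66.9
```

```bash
python3 -m crank '{"travel":[[0,-1.8,0],[10,-1.8,0],[20,-1.8,0],[30,-1.8,0],[30,-1.8,0]],"turn":[0,0,0,0,0],"hand":[-1,-1,-1,-1,-1]}';python3 -c "
from h import *
inbay()"
```

```text
t: 14.65
ee_pos: [0.5785, -0.0201, 0.0158]
eef_rot: [-2.466, -1.946, -0.0]
wrist_force: [-0.3, 0.1, -1.8]
grip_width: 0.062
gripper_force: 66.9
t 14.65 bay [-41.3  -0. ] z 15.8 F bay [0.  0.3] -1.8 yaw -13.46 w 62.0 gf 66.9
```

```bash
python3 -m crank '{"travel":[[6,0,0],[13,0,0],[13,0,1.5],[13,0,2.5],[13,0,3]],"turn":[0,0,0,0,0],"hand":[-1,-1,-1,-1,-1]}';python3 -c "
from h import *
inbay()"
```

```text
t: 15.28
ee_pos: [0.5815, -0.0083, 0.0134]
eef_rot: [2.467, 1.944, 0.0]
wrist_force: [-5.3, 2.3, 7.6]
grip_width: 0.0622
gripper_force: 68.0
t 15.28 bay [-29.2  -0.2] z 13.4 F bay [1.  5.7] 7.6 yaw -13.52 w 62.2 gf 68.0
```

```bash
python3 -m crank '{"travel":[[0,0,0],[0,0,0],[0,0,0],[0,0,0],[0,0,-20]],"turn":[0,0,0,0,0],"hand":[1,1,1,1,1]}';python3 -c "
from h import *
inbay()";python3 -m crank '{"travel":[[0,0,-30],[0,0,-70],[0,0,-120],[0,0,-180],[0,0,-240]],"turn":[0,0,0,0,0],"hand":[1,1,1,1,-1]}';python3 -c "
from h import *
inbay();print(np.round(get_state()['joint_positions'],3));go(160,660,270)"
```

```text
t: 15.9
ee_pos: [0.5805, -0.0081, 0.0319]
eef_rot: [-2.466, -1.943, 0.003]
wrist_force: [-0.3, -1.2, 0.3]
grip_width: 0.0852
gripper_force: 0.0
t 15.9 bay [-29.2   0.8] z 31.9 F bay [-1.3 -0. ] 0.3 yaw -13.53 w 85.2 gf 0.0
t: 16.52
ee_pos: [0.581, -0.0082, 0.2748]
eef_rot: [2.468, 1.944, -0.0]
wrist_force: [0.8, -0.3, -0.3]
grip_width: 0.0695
gripper_force: 0.0
t 16.52 bay [-29.2   0.2] z 274.8 F bay [-0.1 -0.8] -0.3 yaw -13.53 w 69.5 gf 0.0
[-0.216  0.414  1.242 -0.     1.485  0.02 ]
travel [ 551.2 -565.7    4.8] cur yaw -13.53 turn None
```

```bash
python3 -m crank '{"travel":[[40,-41,0],[80,-82,0],[120,-123,0],[160,-164,0],[200,-205,0]],"turn":[0,0,0,0,0],"hand":[-1,-1,-1,-1,-1]}';python3 -m crank '{"travel":[[40,-41,0],[80,-82,0],[120,-123,0],[160,-164,0],[200,-205,0]],"turn":[0,0,0,0,0],"hand":[-1,-1,-1,-1,-1]}';python3 -c "
from h import *
print(np.round(get_state()['joint_positions'],3));go(160,660,270)"
```

```text
t: 17.15
ee_pos: [0.4276, 0.2354, 0.2729]
eef_rot: [2.468, 1.944, 0.001]
wrist_force: [0.5, -0.0, 1.3]
grip_width: -0.0001
gripper_force: 0.0
t: 17.77
ee_pos: [0.275, 0.4779, 0.273]
eef_rot: [2.467, 1.944, 0.001]
wrist_force: [1.3, -0.3, 0.1]
grip_width: 0.0
gripper_force: 0.0
[ 0.836  0.346  1.344 -0.     1.451  1.072]
travel [ 150.1 -154.4    3. ] cur yaw -13.52 turn None
```

```bash
python3 -m crank '{"travel":[[40,-41,0],[80,-82,0],[120,-123,0],[150,-154,0],[190,-154,0]],"turn":[0,0,0,0,0],"hand":[-1,-1,-1,-1,-1]}';python3 -m crank '{"travel":[[40,0,0],[80,0,0],[120,0,0],[160,0,0],[200,0,0]],"turn":[0,0,0,0,0],"hand":[-1,-1,-1,-1,-1]}';python3 -c "
from h import *
s=get_state();print(np.round(s['joint_positions'],3));print(R.from_rotvec(s['eef_rot']).as_matrix().round(3))"
```

```text
t: 18.4
ee_pos: [0.1684, 0.6986, 0.2734]
eef_rot: [-2.464, -1.948, -0.001]
wrist_force: [1.2, 0.3, 0.3]
grip_width: -0.0001
gripper_force: 0.0
t: 19.02
ee_pos: [0.189, 0.7735, 0.2391]
eef_rot: [-2.447, -1.928, -0.054]
wrist_force: [-0.9, -0.2, 0.1]
grip_width: 0.0001
gripper_force: 0.0
[1.183 1.075 0.186 0.006 1.837 1.42 ]
[[ 0.234  0.972  0.011]
 [ 0.971 -0.234  0.042]
 [ 0.043  0.001 -0.999]]
```

```bash
python3 -m crank '{"travel":[[60,0,0],[120,0,0],[180,0,0],[240,0,0],[300,0,0]],"turn":[0,0,0,0,0],"hand":[-1,-1,-1,-1,-1]}';python3 -c "
from h import *
s=get_state();print(np.round(s['joint_positions'],3));print(R.from_rotvec(s['eef_rot']).as_matrix().round(3))"
```

```text
t: 19.65
ee_pos: [0.1945, 0.7985, 0.1915]
eef_rot: [-2.428, -1.913, -0.098]
wrist_force: [0.6, 1.0, 0.6]
grip_width: -0.0001
gripper_force: 0.0
[1.186 1.136 0.187 0.012 1.74  1.425]
[[ 0.233  0.972  0.019]
 [ 0.969 -0.234  0.078]
 [ 0.08   0.    -0.997]]
```

```bash
python3 -m crank '{"travel":[[0,0,-60],[0,0,-120],[0,0,-180],[0,0,-240],[0,0,-300]],"turn":[0,0,0,0,0],"hand":[-1,-1,-1,-1,-1]}';python3 -c "
from h import *
s=get_state();print(np.round(s['joint_positions'],3));print(R.from_rotvec(s['eef_rot']).as_matrix().round(3))"
```

```text
t: 20.27
ee_pos: [0.1729, 0.7098, 0.4046]
eef_rot: [-2.412, -1.901, -0.134]
wrist_force: [-0.6, -0.3, -0.4]
grip_width: 0.0001
gripper_force: 0.0
[1.166 0.852 0.187 0.02  1.994 1.411]
[[ 0.232  0.972  0.026]
 [ 0.966 -0.234  0.107]
 [ 0.11   0.001 -0.994]]
```

```bash
python3 -m crank '{"travel":[[200,0,-160],[400,0,-320],[600,0,-480],[800,0,-640],[900,0,-720]],"turn":[0,0,0,0,0],"hand":[-1,-1,-1,-1,-1]}';python3 -c "
from h import *
s=get_state();print(np.round(s['joint_positions'],3));print(R.from_rotvec(s['eef_rot']).as_matrix().round(3))"
```

```text
t: 20.9
ee_pos: [0.1681, 0.6924, 0.4443]
eef_rot: [-2.393, -1.886, -0.174]
wrist_force: [-0.5, 0.6, 0.5]
grip_width: -0.0001
gripper_force: 0.0
[1.16  0.795 0.187 0.028 2.016 1.409]
[[ 0.231  0.972  0.034]
 [ 0.962 -0.234  0.14 ]
 [ 0.144  0.    -0.99 ]]
```

Overreaching tilts the tool about 2° per call and the tilt stays. The tilt is along the bay's x, so I keep going.

```bash
python3 -m crank '{"travel":[[200,0,-160],[400,0,-320],[600,0,-480],[800,0,-640],[900,0,-720]],"turn":[0,0,0,0,0],"hand":[-1,-1,-1,-1,-1]}';python3 -m crank '{"travel":[[200,0,-100],[400,0,-200],[600,0,-300],[800,0,-400],[900,0,-450]],"turn":[0,0,0,0,0],"hand":[-1,-1,-1,-1,-1]}';python3 -m crank '{"travel":[[200,0,-100],[400,0,-200],[600,0,-300],[800,0,-400],[900,0,-450]],"turn":[0,0,0,0,0],"hand":[-1,-1,-1,-1,-1]}';python3 -c "
from h import *
s=get_state();print(np.round(s['joint_positions'],3));print(R.from_rotvec(s['eef_rot']).as_matrix().round(3))"
```

```text
t: 21.52
ee_pos: [0.1634, 0.6749, 0.4809]
eef_rot: [-2.374, -1.871, -0.216]
wrist_force: [0.7, 0.2, 0.1]
grip_width: -0.0
gripper_force: 0.0
t: 22.15
ee_pos: [0.1664, 0.6885, 0.477]
eef_rot: [-2.353, -1.854, -0.258]
wrist_force: [0.2, 0.6, 0.1]
grip_width: 0.0001
gripper_force: 0.0
t: 22.78
ee_pos: [0.1679, 0.6957, 0.482]
eef_rot: [-2.331, -1.837, -0.301]
wrist_force: [0.7, -0.2, 0.2]
grip_width: 0.0001
gripper_force: 0.0
[1.155 0.746 0.188 0.049 1.955 1.414]
[[ 0.226  0.972  0.06 ]
 [ 0.941 -0.234  0.246]
 [ 0.254  0.001 -0.967]]
```

```bash
python3 -m crank '{"travel":[[200,0,-100],[400,0,-200],[600,0,-300],[800,0,-400],[900,0,-450]],"turn":[0,0,0,0,0],"hand":[-1,-1,-1,-1,-1]}';python3 -m crank '{"travel":[[200,0,-100],[400,0,-200],[600,0,-300],[800,0,-400],[900,0,-450]],"turn":[0,0,0,0,0],"hand":[-1,-1,-1,-1,-1]}';python3 -m crank '{"travel":[[200,0,-60],[400,0,-120],[600,0,-180],[800,0,-240],[900,0,-270]],"turn":[0,0,0,0,0],"hand":[-1,-1,-1,-1,-1]}';python3 -m crank '{"travel":[[200,0,-60],[400,0,-120],[600,0,-180],[800,0,-240],[900,0,-270]],"turn":[0,0,0,0,0],"hand":[-1,-1,-1,-1,-1]}';python3 -m crank '{"travel":[[200,0,-60],[400,0,-120],[600,0,-180],[800,0,-240],[900,0,-270]],"turn":[0,0,0,0,0],"hand":[-1,-1,-1,-1,-1]}';python3 -m crank '{"travel":[[200,0,-60],[400,0,-120],[600,0,-180],[800,0,-240],[900,0,-270]],"turn":[0,0,0,0,0],"hand":[-1,-1,-1,-1,-1]}';python3 -c "
from h import *
s=get_state();print(np.round(s['joint_positions'],3));M=R.from_rotvec(s['eef_rot']).as_matrix();print(M.round(3));go(*bay(-115,0),200)"
```

```text
t: 23.4
ee_pos: [0.1684, 0.6983, 0.4928]
eef_rot: [-2.309, -1.82, -0.343]
wrist_force: [0.2, -0.3, -0.3]
grip_width: 0.0002
gripper_force: 0.0
t: 24.02
ee_pos: [0.168, 0.6973, 0.5082]
eef_rot: [-2.287, -1.802, -0.385]
wrist_force: [-0.8, -0.4, -0.0]
grip_width: 0.0006
gripper_force: 0.0
t: 24.65
ee_pos: [0.1728, 0.7178, 0.4978]
eef_rot: [-2.263, -1.783, -0.427]
wrist_force: [-0.5, -0.4, -0.4]
grip_width: 0.0001
gripper_force: 0.0
t: 25.28
ee_pos: [0.1756, 0.7297, 0.4984]
eef_rot: [-2.238, -1.764, -0.469]
wrist_force: [-0.4, -0.2, -0.0]
grip_width: 0.0001
gripper_force: 0.0
t: 25.9
ee_pos: [0.1769, 0.7356, 0.5068]
eef_rot: [-2.213, -1.744, -0.51]
wrist_force: [0.1, -0.2, -0.1]
grip_width: -0.0
gripper_force: 0.0
t: 26.52
ee_pos: [0.1772, 0.7367, 0.5211]
eef_rot: [-2.187, -1.724, -0.551]
wrist_force: [1.0, 0.8, -0.4]
grip_width: 0.0002
gripper_force: 0.0
[1.151 0.719 0.188 0.087 1.748 1.424]
[[ 0.206  0.972  0.111]
 [ 0.856 -0.234  0.46 ]
 [ 0.474  0.001 -0.881]]
travel [-782.5  567.   -55.8] cur yaw -13.53 turn None
```

```bash
python3 -m crank '{"travel":[[-40,29,-3],[-80,58,-6],[-120,87,-9],[-160,116,-11],[-200,145,-14]],"turn":[0,0,0,0,0],"hand":[-1,-1,-1,-1,-1]}';python3 -m crank '{"travel":[[-40,29,-3],[-80,58,-6],[-120,87,-9],[-160,116,-11],[-200,145,-14]],"turn":[0,0,0,0,0],"hand":[-1,-1,-1,-1,-1]}';python3 -m crank '{"travel":[[-40,29,-3],[-80,58,-6],[-120,87,-9],[-160,116,-11],[-200,145,-14]],"turn":[0,0,0,0,0],"hand":[-1,-1,-1,-1,-1]}';python3 -c "
from h import *
s=get_state();print(np.round(s['joint_positions'],3));M=R.from_rotvec(s['eef_rot']).as_matrix();print(M[:,2].round(3));inbay();go(*bay(-100,0),100)"
```

```text
t: 27.15
ee_pos: [0.2756, 0.5232, 0.4383]
eef_rot: [-2.187, -1.723, -0.552]
wrist_force: [1.3, 1.7, 0.5]
grip_width: 0.0003
gripper_force: 0.0
t: 27.78
ee_pos: [0.374, 0.3121, 0.3561]
eef_rot: [-2.187, -1.724, -0.552]
wrist_force: [-0.2, 0.7, -0.8]
grip_width: 0.0003
gripper_force: 0.0
t: 28.4
ee_pos: [0.4724, 0.1004, 0.2738]
eef_rot: [-2.187, -1.724, -0.552]
wrist_force: [-0.2, 0.1, 0.1]
grip_width: -0.0001
gripper_force: 0.0
[-0.304  0.123  1.703  0.503  1.377 -0.182]
[ 0.112  0.46  -0.881]
t 28.4 bay [ 51.  131.2] z 273.8 F bay [0.1 0.2] 0.1 yaw -13.54 w -0.1 gf 0.0
travel [-215.3  131.1   81.6] cur yaw -13.54 turn None
```

```bash
python3 -m crank '{"travel":[[-43,26,16],[-86,52,32],[-129,78,48],[-172,105,65],[-215,131,82]],"turn":[0,0,0,0,0],"hand":[-1,-1,-1,-1,-1]}';python3 -c "
from h import *
inbay();go(*bay(-85,0),18)"
```

```text
t: 29.02
ee_pos: [0.5648, -0.0764, 0.099]
eef_rot: [-2.187, -1.724, -0.552]
wrist_force: [0.2, -0.3, 0.3]
grip_width: -0.0
gripper_force: 0.0
t 29.02 bay [-99.3   0.1] z 99.0 F bay [-0.3 -0.3] 0.3 yaw -13.54 w -0.0 gf 0.0
travel [-25.8  -0.   78.1] cur yaw -13.54 turn None
```

```bash
python3 -m crank '{"travel":[[-8,0,25],[-16,0,48],[-22,0,66],[-26,0,77],[-26,0,78]],"turn":[0,0,0,0,0],"hand":[-1,-1,-1,-1,-1]}';python3 -c "
from h import *
inbay();go(*bay(-65,0),18)"
```

```text
t: 29.65
ee_pos: [0.5675, -0.0613, 0.0188]
eef_rot: [-2.186, -1.723, -0.551]
wrist_force: [0.2, 0.3, 0.2]
grip_width: -0.0002
gripper_force: 0.0
t 29.65 bay [-83.9   1. ] z 18.8 F bay [ 0.3 -0.1] 0.2 yaw -13.51 w -0.2 gf 0.0
travel [16.3  1.   9.7] cur yaw -13.51 turn None
```

```bash
python3 -m crank '{"travel":[[6,1,3.2],[12,1,6.5],[19,1,10.2],[26,1,14],[32,1,17.3]],"turn":[0,0,0,0,0],"hand":[-1,-1,-1,-1,-1]}';python3 -c "
from h import *
inbay()";python3 -m crank '{"travel":[[4,0,2.1],[8,0,4.3],[12,0,6.4],[16,0,8.6],[20,0,10.7]],"turn":[0,0,0,0,0],"hand":[-1,-1,-1,-1,-1]}';python3 -c "
from h import *
inbay()"
```

```text
t: 30.28
ee_pos: [0.5773, -0.0258, 0.0192]
eef_rot: [-2.187, -1.724, -0.552]
wrist_force: [-1.2, -1.1, 1.2]
grip_width: -0.0004
gripper_force: 0.7
t 30.27 bay [-47.1  -0.2] z 19.2 F bay [-1.4  0.9] 1.2 yaw -13.52 w -0.4 gf 0.7
t: 30.9
ee_pos: [0.5824, -0.004, 0.019]
eef_rot: [-2.187, -1.723, -0.551]
wrist_force: [-0.3, -1.8, 0.7]
grip_width: 0.0002
gripper_force: 0.6
t 30.9 bay [-24.7  -0.1] z 19.0 F bay [-1.8 -0.1] 0.7 yaw -13.53 w 0.2 gf 0.6
```

```bash
python3 -m crank '{"travel":[[2.6,0,1.4],[5.3,0,2.8],[8,0,4.3],[10.6,0,5.7],[13.2,0,7.1]],"turn":[0,0,0,0,0],"hand":[-1,-1,-1,-1,-1]}';python3 -c "
from h import *
inbay()";python3 -m crank '{"travel":[[1,0,0.5],[2,0,1],[3,0,1.6],[4,0,2.1],[4,0,2.1]],"turn":[0,0,0,0,0],"hand":[-1,-1,-1,-1,-1]}';python3 -c "
from h import *
inbay()"
```

```text
t: 31.52
ee_pos: [0.5859, 0.0105, 0.0191]
eef_rot: [-2.187, -1.723, -0.551]
wrist_force: [-0.7, -1.2, 0.2]
grip_width: -0.0001
gripper_force: 0.6
t 31.52 bay [-9.8 -0.1] z 19.1 F bay [-1.4  0.4] 0.2 yaw -13.53 w -0.1 gf 0.6
t: 32.15
ee_pos: [0.587, 0.0148, 0.0191]
eef_rot: [-2.187, -1.723, -0.552]
wrist_force: [-1.1, -0.4, -1.4]
grip_width: 0.0001
gripper_force: 0.1
t 32.15 bay [-5.4 -0.1] z 19.1 F bay [-0.7  1. ] -1.4 yaw -13.52 w 0.1 gf 0.1
```

Still friction only. I continue in 1 mm rows.

```bash
python3 -m crank '{"travel":[[0.8,0,0.4],[1.6,0,0.9],[2.4,0,1.3],[3.2,0,1.7],[3.2,0,1.7]],"turn":[0,0,0,0,0],"hand":[-1,-1,-1,-1,-1]}';python3 -c "
from h import *
inbay()"
```

```text
t: 32.78
ee_pos: [0.5878, 0.0184, 0.0191]
eef_rot: [-2.187, -1.723, -0.552]
wrist_force: [0.0, 0.6, 0.4]
grip_width: -0.0002
gripper_force: 0.1
t 32.77 bay [-1.7 -0.1] z 19.1 F bay [0.6 0.1] 0.4 yaw -13.52 w -0.2 gf 0.1
```

```bash
python3 -m crank '{"travel":[[0.6,0,0.3],[1.2,0,0.6],[1.8,0,0.9],[2.4,0,1.3],[2.4,0,1.3]],"turn":[0,0,0,0,0],"hand":[-1,-1,-1,-1,-1]}';python3 -c "
from h import *
inbay()"
```

```text
t: 33.4
ee_pos: [0.5885, 0.021, 0.0191]
eef_rot: [-2.187, -1.724, -0.552]
wrist_force: [-0.3, -0.5, -0.6]
grip_width: 0.0001
gripper_force: 0.2
t 33.4 bay [ 0.9 -0.1] z 19.1 F bay [-0.5  0.2] -0.6 yaw -13.52 w 0.1 gf 0.2
```

```bash
python3 -m crank '{"travel":[[-0.6,0,1.1],[-1.2,0,2.2],[-1.2,0,2.2],[-0.8,0,2.4],[-0.4,0,2.6]],"turn":[0,0,0,0,0],"hand":[-1,-1,-1,-1,-1]}';python3 -c "
from h import *
inbay();print(np.round(get_state()['moment'],2))"
```

```text
t: 34.02
ee_pos: [0.5885, 0.0212, 0.0165]
eef_rot: [-2.188, -1.724, -0.551]
wrist_force: [-3.8, -5.5, 0.3]
grip_width: -0.0003
gripper_force: 3.2
t 34.02 bay [ 1.2 -0.1] z 16.5 F bay [-6.2  2.4] 0.3 yaw -13.52 w -0.3 gf 3.2
[-1.06  0.43  0.17]
```

```bash
python3 -m crank '{"travel":[[0.4,0,0.2],[0.8,0,0.4],[1.2,0,0.6],[1.2,0,0.6],[1.6,0,0.8]],"turn":[0,0,0,0,0],"hand":[-1,-1,-1,-1,-1]}';python3 -c "
from h import *
inbay();print(np.round(get_state()['moment'],2))"
```

```text
t: 34.65
ee_pos: [0.5887, 0.0215, 0.0165]
eef_rot: [-2.189, -1.725, -0.548]
wrist_force: [-8.8, -15.5, 3.0]
grip_width: -0.0002
gripper_force: 8.4
t 34.65 bay [ 1.5 -0.2] z 16.5 F bay [-17.1   4.9] 3.0 yaw -13.52 w -0.2 gf 8.4
[-2.18  1.17  0.43]
```

Contact: 17 N at TCP x ≈ 1.3. If the tilted finger were touching the roof edge, it would have touched earlier at the greater height (z 19.1), where x = 0.9 was free. So this is the stop, with the tray's rear about 11.5 mm inside, within the expected 6–13 mm. I withdraw.

```bash
python3 -m crank '{"travel":[[-5,0,-2.7],[-15,0,-8],[-30,0,-16],[-45,0,-24],[-60,0,-32]],"turn":[0,0,0,0,0],"hand":[-1,-1,-1,-1,-1]}';python3 -m crank '{"travel":[[-20,0,-35],[-40,0,-70],[-60,0,-110],[-80,0,-150],[-110,0,-200]],"turn":[0,0,0,0,0],"hand":[-1,-1,-1,-1,-1]}';python3 -c "
from h import *
inbay();t=cam('top');s=cam('side')
M=np.zeros((600,800,3),np.uint8);a=crop(t['img'],120,330,140,300,2);b=crop(s['img'],225,305,120,250,4.5)
M[:a.shape[0],:a.shape[1]]=a;M[:b.shape[0],430:430+b.shape[1]]=b
cv2.imwrite('pics/fin.png',M[:,:,::-1])"
```

```text
t: 35.28
ee_pos: [0.5729, -0.044, 0.0165]
eef_rot: [-2.187, -1.723, -0.552]
wrist_force: [0.6, -0.4, -0.0]
grip_width: 0.0001
gripper_force: 0.0
t: 35.9
ee_pos: [0.5274, -0.2302, 0.1413]
eef_rot: [-2.186, -1.723, -0.551]
wrist_force: [0.2, 1.0, -0.5]
grip_width: 0.0001
gripper_force: 0.0
t 35.9 bay [-257.6    0.6] z 141.3 F bay [1. 0.] -0.5 yaw -13.5 w 0.1 gf 0.0
```

View pics/fin.png

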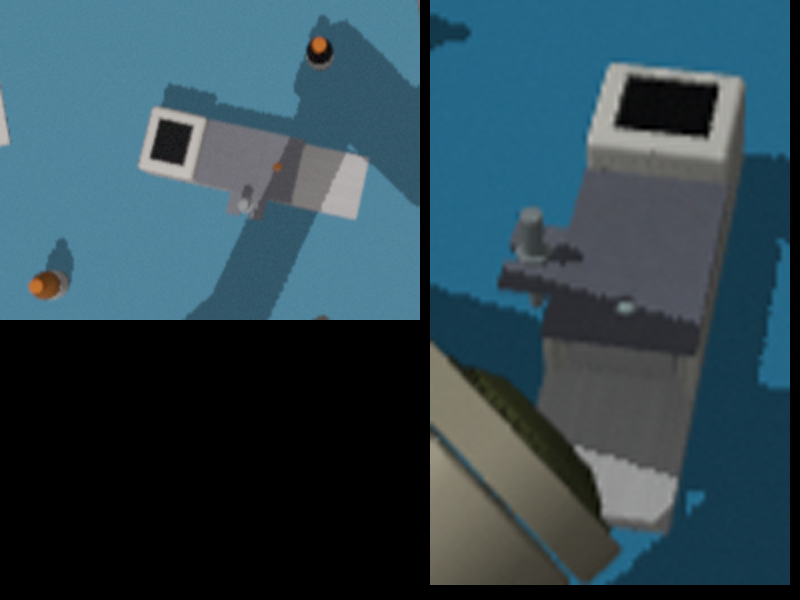

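The pin is upright in the notch: top view (247,203), side view (530,245). The tray is fully under the roof, with its orange label visible through the bore at top (277,167), and both bottles are untouched. I hand the job in.

```bash
python3 -c "
from cell import *
print(sign_off())"
```

```text
the job is handed in; nothing more can be done
None
```

I handed the job in at about 36 s: the pin stands upright at the notch's blind end with its collar on the roof, and the tray is pushed home against the stop (about 17 N at most). The box and both bottles were never touched.

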